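# Hang a hook-in bracket on a slotted upright and lock it

## Task

Hang the bracket that has two hook tabs on its back on the slotted upright: press both tabs into the upper two of the three slots until its back plate is flush with the slotted strip, and push it down until it is fully home. Then turn the lock collar on top of the upright to its locked mark, with its handle pointing straight out over the bracket, so that the bracket cannot lift out. Let go, and leave the other bracket and the rest of the bench as they are.

Things in the scene. Friction and masses are not known exactly. Their poses are not given: they have to be found in the camera images.
- bracket_grip (a point): Bare steel L bracket, loose, 160 mm long, standing on a bottom flange 40 mm wide, 5 mm thick. Point: grip point in the middle of its rib, 36 mm above the bottom. The rib, 10 mm thick (y), runs the full length and is 55 mm high from the bottom; pinch it from above. z up, +x to the back plate. A 30 mm high end stop is 80 mm to -x. About 0.4 kg, centre of mass within 25 mm of the point.
- bracket_back (a point): Point on the bracket's back face, low in its middle: 80 mm to +x of the grip point, at the bracket's bottom (36 mm below the grip point). Same axes. The back plate is 40 mm wide, 6 mm thick and 110 mm high. Two equal hook tabs, one above the other, stand 14 mm out of the back face (+x), 8 mm wide, with rounded noses.
- upper_tab (a point): Middle of the bracket's upper hook tab, 10 mm behind the back face (+x), 78 mm above the bottom. The tab is 20 mm high: 10 mm neck above this point; 10 mm of hook hangs below it, 6 mm away from the back face. The lower tab is the same, 50 mm below.
- upright: Fixed upright: two aluminium posts on a 120 x 130 mm foot plate, 200 mm high, 64 mm wide, open at the back. Origin: centre of its underside on the bench, z up; the slotted side faces -x. A 4 mm steel strip, 70 mm wide, is on the front: front face at x = -24 mm, heights 30 to 200 mm, with one column of three slots 12 mm wide, 28 mm high, at heights 64-92, 114-142 and 164-192 mm.
- slot_mid (a point): Nominal middle of the strip's topmost slot on the upright: x = -24 mm, y = 0, height 178 mm, upright's axes. The real slot column sits up to 7 mm to either side (y) of it, differently each time, because the strip is bolted through long holes; no reading gives this shift: it must be felt for with the tabs, or seen. Height and depth are true. Strip and upright are rigid.
- home (a point): Fixed point on the upright where the bracket's grip point is when home: x = -104 mm (up to 2 mm of play), y = 0 plus the strip's shift, height 122 mm, upright's axes; the bracket's bottom is then 86 mm above the bench, its necks on the slots' lower edges. The tabs pass straight in (+x), bracket level, when it is 10 to 18 mm higher than home, then it goes down.
- collar (a joint): Captive lock collar on top of the upright, hinged on its vertical axis. 0: locked, at its stop and mark, lug and handle pointing to the upright's -x over the bracket's back plate. Grows counter-clockwise from above to 1.6 (open, towards -y). Starts at 1.15 to 1.5, stays where left (0.08 N m). The lug clears a bracket that is home by 4 mm; one that is not down blocks it.
- collar_grip (a point): Point in the collar's handle, a black upright fin 12 mm thick, 44 mm long, 209 to 255 mm above the bench, to pinch from above or push. The point is 40 mm from the upright's axis, 236 mm above the bench; the fin reaches 11 to 55 mm out. Its -x axis points outwards along the fin. The steel lug below (18 mm wide, 55 mm out) is at 200 to 210 mm height.
- plain_grip (a point): The other, plain bracket, loose, to be left alone: same arm and rib, but its back plate is only 65 mm high and has no tabs. The point is in its rib, 36 mm above the bench, +x to its back plate.
- wrench: Steel wrench lying on the bench (bystander), origin under its middle.
- tape_roll: Cardboard ring, 90 mm across, 25 mm high (bystander), origin under its centre.
- oil_bottle: Grey bottle, 60 mm across, 160 mm high (bystander), origin under its centre.
- small_bin: Open plastic bin 150 x 110 x 70 mm (bystander), origin under its centre.
- spacer: Aluminium cylinder 40 mm across, 60 mm high (bystander), origin under its centre.
- mug: White mug, 80 mm across, 90 mm high (bystander), origin under its centre.
Not all that is in view belongs to the job. Leave any orange look-alike of the part that bears bracket_grip alone.

How it is judged (in metres and radians):
On the way, in this order (a step that is already met when the one before it is completed fails the run):
1. the bracket is hooked into the upper two slots and down on its necks, with the collar still open (x of bracket_grip in the frame of upright between -0.109 and -0.099 m and y of bracket_grip in the frame of upright between -0.014 and 0.014 m and z of bracket_grip in the frame of upright between 0.112 and 0.1265 m and angle between bracket_grip's own z axis and vertical below 0.12 rad and angle between the x axis of bracket_grip and the x axis of upright, either way round below 0.14 rad and value of joint collar above 0.7 rad), for 0.2 s.
2. the collar is turned to its locked mark over the seated bracket (x of bracket_grip in the frame of upright between -0.109 and -0.099 m and y of bracket_grip in the frame of upright between -0.014 and 0.014 m and z of bracket_grip in the frame of upright between 0.112 and 0.1265 m and angle between bracket_grip's own z axis and vertical below 0.12 rad and angle between the x axis of bracket_grip and the x axis of upright, either way round below 0.14 rad and value of joint collar below 0.1 rad), for 0.2 s.
At the end, for the whole second after the job is handed in: The bracket hangs in the upper two slots: grip point 99 to 109 mm in front of the upright's axis (-x), within 14 mm of its middle sideways, 112 to 126.5 mm high, tilted less than 0.12 rad and square to the upright within 0.14 rad; the collar is within 0.1 rad of its locked mark (all of step 2); the robot touches nothing.
It fails at once if the plain bracket is moved more than 30 mm (distance of plain_grip from where it was at the start of the episode above 0.03 m).
It fails at once if a bystander (wrench, tape roll, bottle, bin, spacer or mug) is moved more than 30 mm (distance of any of wrench, tape_roll, oil_bottle, small_bin, spacer, mug from where it was at the start of the episode above 0.03 m).
It also fails if it takes over 61 s, if anything falls off the work surface, if the arm or the gripper's body presses on something with over 40 N, if the wrist force passes 120 N, or if a joint passes its speed limit or range.

## Robot

A 6-joint arm with a two-finger parallel gripper is mounted at the origin on the work surface. World frame = base frame: x ahead of the robot, y to its left, z up, the work surface at z = 0. Lengths are in mm, angles in rad, forces in N, time in s.
With the tool pointing down it reaches from about 275 to 750 mm from the base axis. Payload 10.2 kg.
Tool frame: the origin (TCP) lies midway between the tips of the shut fingers; the grasp point (between the pads) lies 19 mm behind it (ctrl.hold_point_z is the distance from the TCP to the grasp point, in mm); z points along the fingers, y is the direction in which the jaws open and shut (so a half turn about z gives the same grasp; the last joint's range is limited). The gripper opens to 85 mm and grips with 20 to 120 N. Pads are 22 mm wide; open, the fingers measure 114 mm over their backs; the gripper's body (76 mm by 85 mm) begins 54 mm behind the grasp point. The pads swing forward as they close: fully open they stand 13 mm farther back than shut.
Start: joints at [-1.494, 0.313, 1.498, -0, 1.331, -0.223], TCP at [155.035, -501.593, 231.294] pointing down, gripper open.
Joint ranges: [-2.94, 2.94], [-0.97, 2.17], [0.19, 2.56], [-1.23, 4.37], [0.02, 3.11], [-2.88, 2.88]. Speed limits (rad/s): [2.39, 2.39, 3.01, 3.14, 3.14, 3.14].

## Interface

Orientations are given as a unit quaternion [w, x, y, z].
In Python, from rig import ctrl, capture, get_calibration, ticket, search_frame, outline_of gives the robot as it stands. The module is installed in compiled form; this text tells all that it offers.
- The arm moves only by the tool servo_tool, never from a script. Its argument "motion" is a list of rows, each an object with "dr": the turn, a rotation vector about the tool's x, y, z in units of 10 degrees (1.0 is 10 degrees), a list of three; "delta_pos": the shift along the tool's x, y, z in units of 50 mm (1.0 is 50 mm), a list of three; "hand": the opening, from 0 (shut) to 1 (fully open). In form: [{"dr": [ax, ay, az], "delta_pos": [x, y, z], "hand": hand}, ...]. A call has 1 to 20 rows; each row shifts and turns the pose as measured when the row begins, along the tool's axes as they then stand; what a row does not reach is not made up. A row lasts 1/8 s, in which the tool goes at most 62.5 mm and 10.7 degrees, less where a joint would pass 70% of its speed; a pose out of reach is approached as far as the arm can. A call is refused whole if a number of a shift passes 1 or a number of a turn 1, either way. A call with a gripper value outside its range is refused whole. The fingers move at their own pace and stop on an object; "squeeze" is the grip in N (left out, the last holds). Time passes only in rows, so rows that do not move let the fingers close. It gives the time, the measured TCP pose, the force and the opening at its end, in the units of the state.
- ctrl.sense(): the state, without advancing time (a new reading comes with each control period).
- capture(name): name is "side" or "top"; returns (picture, depth): 480x640x3 uint8, red, green, blue; 480x640 float32, mm along the optical axis (not along the pixel's ray), 0 where there is no reading.
- get_calibration(name): a dict with "camera_matrix" (3x3 intrinsics, pixels), "distortion" ([k1, k2, p1, p2, k3] as OpenCV has them; the pictures are not rectified), "T" (4x4, takes a point from camera to world coordinates). Camera axes: x right, y down, z forward; pixel columns grow to the right and rows downward; lengths in mm; the calibration is good to about 2 mm. A picture is of the moment at which its call begins. get_calibration takes no time and is no camera call.
- ticket.finish_job(): hands the job in, once; it reports no verdict.
Trained networks look in the newest picture that a camera, given by its name, has taken for a name from the list of things; names that differ only in an ending like _2 or _b are one class to them, and where a whole thing is asked for, a point or a joint stands for the part that bears it (a point fixed in the world has none). Each returns a list of dicts, best first, with "score" (0 to 1); they miss things now and then, are a little off and sometimes report something else, mostly with a low value. They report only what shows in the picture. A call takes as long as a camera call. They do not tell look-alikes from the thing itself.
- search_frame(camera, label): "bbox" ([left, top, right, bottom] in pixels, round what is visible of it).
- outline_of(camera, label): "pixels" (480x640 bool, what is visible of it) and "bbox" ([left, top, right, bottom] in pixels, round what is visible of it).
The state is a dict: "time_s": time; "joints": joint angles; "dq": joint speeds; "tau": joint torques, N m; "eef_pos": TCP position; "ee_rot": TCP orientation; "force": force on the tool from outside, world axes, zero at the start; "wrist_torque": the same for the moment, N m; "grip_width": opening from 0.0 (shut) to 1.0 (fully open).
Only numpy, scipy, OpenCV 4.12 (cv2) and the standard library are available. Lean on these libraries where they do the work, as an engineer would, in place of code of your own. Each camera call takes 0.05 s, during which the arm holds its last target.

## Working session

There is one attempt and no reset: what is moved stays moved. The work goes in short steps, Python scripts to look and compute and a tool call to move; the robot and the scene stay as the last step left them, time stands still between calls to the robot, and variables do not carry over. Pictures are saved under pics/ and viewed, and the job is handed in when it is done.

Besides the shell and the picture viewer there is one more tool, called after "Emit:" as a command line: name --argument value ..., lists and objects as JSON in quotes. servo_tool: Moves the arm, as the interface text tells. Its arguments: {"type":"object","properties":{"motion":{"type":"array"},"squeeze":{"type":"number"}},"required":["motion"]}

```bash
mkdir -p pics
cat > h.py <<'E'
import numpy as np, cv2
from rig import ctrl, capture, get_calibration, ticket, search_frame, outline_of
def save(n,im): cv2.imwrite('pics/'+n+'.png',cv2.cvtColor(im,cv2.COLOR_RGB2BGR))
def cloud(cam,depth):
    c=get_calibration(cam);K=np.array(c['camera_matrix']);D=np.array(c['distortion']);T=np.array(c['T'])
    v,u=np.mgrid[0:480,0:640]
    p=cv2.undistortPoints(np.stack([u,v],-1).reshape(-1,1,2).astype(np.float64),K,D).reshape(480,640,2)
    P=np.concatenate([p*depth[...,None],depth[...,None]],-1)
    W=P@T[:3,:3].T+T[:3,3]
    W[depth<=0]=np.nan
    return W
def proj(cam,pts):
    c=get_calibration(cam);T=np.linalg.inv(np.array(c['T']))
    return cv2.projectPoints(np.asarray(pts,float).reshape(-1,3),cv2.Rodrigues(T[:3,:3])[0],T[:3,3],np.array(c['camera_matrix']),np.array(c['distortion']))[0].reshape(-1,2)
E
python3 - <<'E'
from h import *
for n in ('side','top'):
    im,d=capture(n); save(n+'0',im); np.save(n+'0.npy',d); np.save(n+'0im.npy',im)
    print(n,get_calibration(n)['T'])
    for l in ('bracket_grip','plain_grip','upright','collar'):
        print(l,[(round(r['score'],2),np.round(r['bbox']).tolist()) for r in search_frame(n,l)])
print(ctrl.sense())
E
```

```text
side [[-9.97246355e-01 -4.59761120e-02  5.81885206e-02  4.18113583e+02]
 [-7.41273248e-02  6.41270993e-01 -7.63725509e-01  1.26889056e+03]
 [-2.20148088e-03 -7.65935840e-01 -6.42913247e-01  1.18732927e+03]
 [ 0.00000000e+00  0.00000000e+00  0.00000000e+00  1.00000000e+00]]
bracket_grip [(0.97, [294.0, 304.0, 362.0, 341.0]), (0.81, [393.0, 330.0, 417.0, 391.0]), (0.57, [346.0, 391.0, 379.0, 464.0])]
plain_grip [(0.9, [302.0, 203.0, 355.0, 227.0])]
upright [(0.85, [265.0, 177.0, 316.0, 270.0])]
collar [(0.65, [283.0, 176.0, 300.0, 204.0]), (0.55, [229.0, 294.0, 256.0, 350.0])]
top [[-2.67283449e-02 -9.93685173e-01  1.08974180e-01  3.78761963e+02]
 [-9.99633036e-01  2.60885955e-02 -7.29242470e-03  5.45229174e+01]
 [ 4.40339099e-03 -1.09129105e-01 -9.94017831e-01  1.32287535e+03]
 [ 0.00000000e+00  0.00000000e+00  0.00000000e+00  1.00000000e+00]]
bracket_grip [(0.85, [218.0, 224.0, 257.0, 292.0]), (0.64, [82.0, 285.0, 164.0, 313.0]), (0.62, [166.0, 325.0, 242.0, 349.0]), (0.62, [330.0, 185.0, 388.0, 232.0]), (0.43, [274.0, 293.0, 306.0, 330.0])]
plain_grip [(0.7, [409.0, 127.0, 468.0, 193.0]), (0.68, [401.0, 206.0, 423.0, 271.0])]
upright [(0.69, [329.0, 186.0, 386.0, 228.0])]
collar [(0.85, [354.0, 181.0, 385.0, 205.0])]
{'time_s': 0.5, 'joints': array([-1.49438808e+00,  3.12916206e-01,  1.49774791e+00, -2.30413494e-05,
        1.33100436e+00, -2.23439246e-01]), 'dq': array([-0.00073166,  0.00041978, -0.00114344,  0.0009835 ,  0.00020619,
       -0.00025293]), 'tau': array([-1.42569701e-03, -4.11930799e+01, -2.59768474e+01, -1.85005329e-04,
        7.85153443e-04,  7.26753910e-06]), 'eef_pos': array([ 155.03360319, -501.5722699 ,  231.26782462]), 'ee_rot': array([-3.86313360e-05,  9.88782061e-01,  1.49365440e-01, -8.37611429e-06]), 'force': array([-0.96662144, -0.88231614, -0.26645936]), 'wrist_torque': array([ 0.02100178,  0.01450324, -0.01024954]), 'grip_width': 1.0001361752377327}
```

View pics/side0.png

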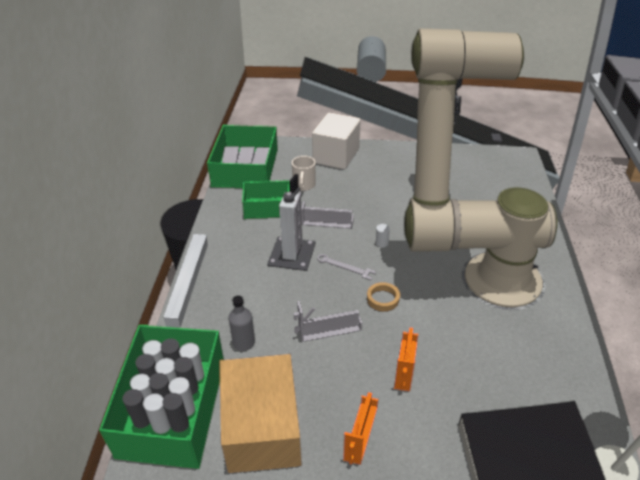

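View pics/top0.png

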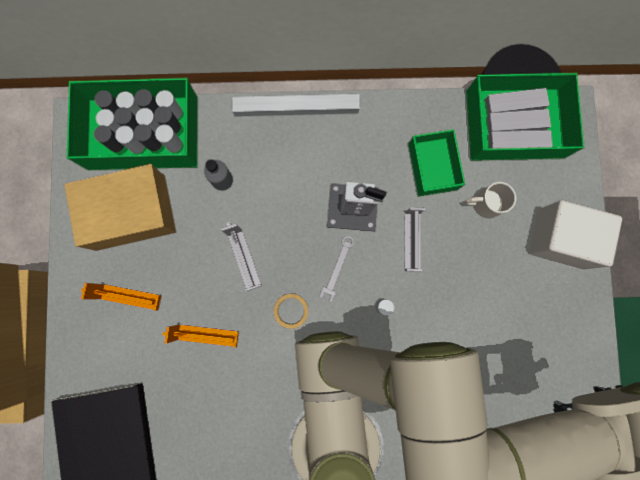

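Run:
```python
from h import *
t=np.load('top0im.npy');s=np.load('side0im.npy')
def up(a,x0,y0,x1,y1,k): return cv2.resize(a[y0:y1,x0:x1],None,fx=k,fy=k,interpolation=cv2.INTER_CUBIC)
A=up(t,210,170,310,300,4);B=up(t,320,170,430,280,4)
im=np.zeros((580,800,3),np.uint8); 
im[:520,:400]=A; im[:440,400:]=B[:, :400]
save('ct0',im)
A=up(s,285,290,365,350,5);B=up(s,260,165,365,275,5)
im=np.zeros((560,800,3),np.uint8); im[:300,:400]=A; im[:550,400:]=B[:,:400]
save('cs0',im)
```

```text
(no output)
```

View pics/ct0.png

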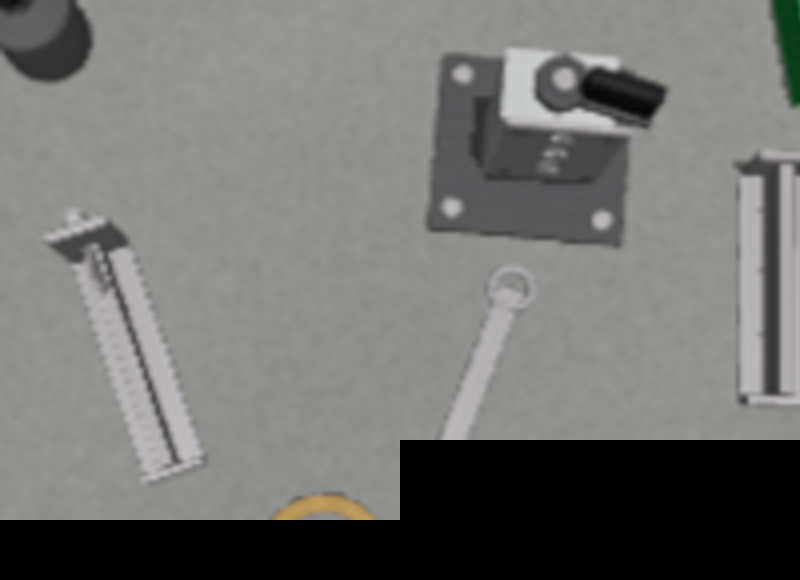

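View pics/cs0.png

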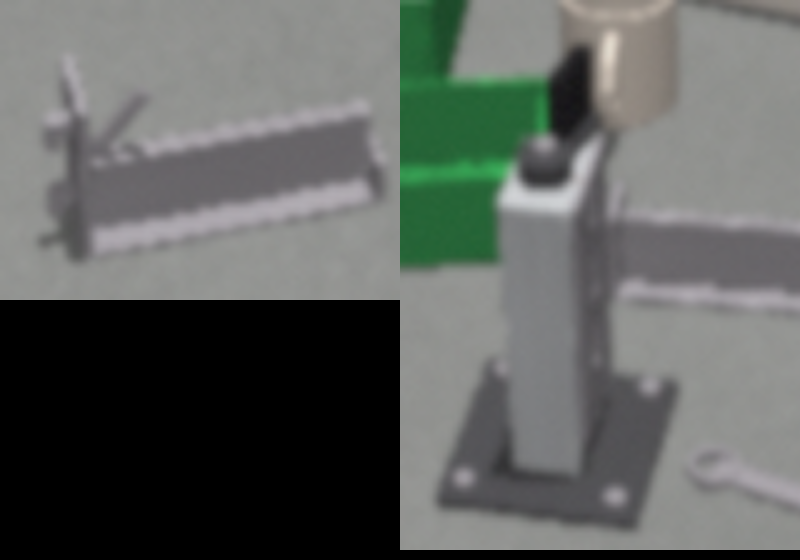

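Run:
```python
from h import *
for cam,bb,ub in (('top',(215,215,265,300),(320,175,395,240)),('side',(285,295,370,350),(255,170,325,280))):
    d=np.load(cam+'0.npy');W=cloud(cam,d)
    a,b,c,e=bb; P=W[b:e,a:c].reshape(-1,3);P=P[~np.isnan(P[:,0])]
    print(cam,'bench z',np.nanmedian(P[:,2]))
    r=P[(P[:,2]>44)&(P[:,2]<64)]
    vx,vy,x0,y0=cv2.fitLine(r[:,:2].astype(np.float32),cv2.DIST_HUBER,0,.01,.01).ravel()
    s=np.sign(vx);u=np.array([vx,vy])*s;n=np.array([-u[1],u[0]]);q=r[:,:2]-[x0,y0]
    print('rib',len(r),np.degrees(np.arctan2(u[1],u[0])),x0,y0,'along',np.percentile(q@u,[0,2,98,100]),'perp',np.percentile(q@n,[2,50,98]),np.median(r[:,2]))
    hi=P[P[:,2]>68]; print('hi',len(hi),hi.mean(0),hi.max(0), 'along',np.percentile((hi[:,:2]-[x0,y0])@u,[0,50,100]),np.percentile((hi[:,:2]-[x0,y0])@n,[0,50,100]))
    al=P[P[:,2]>4]; q=al[:,:2]-[x0,y0];print('all along',np.percentile(q@u,[0,1,99,100]),np.percentile(q@n,[1,99]),len(al))
    a,b,c,e=ub; P=W[b:e,a:c].reshape(-1,3);P=P[~np.isnan(P[:,0])]
    f=P[(P[:,2]>4)&(P[:,2]<16)]
    print('foot',len(f),np.median(f[:,2]),cv2.minAreaRect(f[:,:2].astype(np.float32)))
    t=P[(P[:,2]>190)&(P[:,2]<206)];print('toppost',len(t),np.median(t[:,2]),cv2.minAreaRect(t[:,:2].astype(np.float32)))
    t=P[(P[:,2]>240)&(P[:,2]<260)];print('fin',len(t),np.median(t,0),cv2.minAreaRect(t[:,:2].astype(np.float32)))
    t=P[(P[:,2]>40)&(P[:,2]<190)];print('strip',len(t),np.median(t,0),t.min(0),t.max(0))
```

```text
top bench z 0.4396390484857875
rib 255 17.179699 481.5492 224.83708 along [-72.59745972 -69.329303    77.0604993   81.22132133] perp [-1.37033855e+01  4.49749068e-03  1.34402339e+01] 54.372829606997584
hi 127 [552.63000366 248.57515267  94.22894647] [571.77506205 268.73944403 114.1515772 ] along [41.44389271 77.07453884 95.34920233] [-18.00025538   1.60013863  21.46555218]
all along [-112.62001382  -86.00850964  103.06658876  133.67761943] [-59.05927036  73.695191  ] 982
foot 1177 7.504631352402839 ((616.306396484375, -78.57227325439453), (198.7362823486328, 174.25921630859375), 88.37590026855469)
toppost 321 199.02792555719338 ((614.4839477539062, -74.90630340576172), (84.88693237304688, 45.527931213378906), 83.26270294189453)
fin 131 [605.20984708 -95.58663518 253.16842293] ((606.3590087890625, -95.85973358154297), (43.45116424560547, 12.616110801696777), 71.93622589111328)
strip 398 [594.41884572 -60.47114002 119.72819445] [ 588.46706017 -103.81068079   40.06062259] [639.8637573  -30.79435539 189.93706731]
side bench z 1.3788580197766578
rib 346 18.632128 485.05066 230.16624 along
[... 257 characters left out ...]
062] [-28.27686233  -0.53973401  21.64409445]
all along [-130.02172906 -126.47181749   90.83590587  123.48084419] [-127.47518758   45.14059285] 1580
foot 1614 7.6357548223385265 ((648.057373046875, -227.85379028320312), (229.38491821289062, 556.3492431640625), 4.279199600219727)
toppost 203 199.63753866753757 ((614.0587768554688, -74.77066040039062), (93.92291259765625, 44.90814208984375), 82.55308532714844)
fin 70 [606.16654728 -89.81722388 250.27704212] ((605.8997192382812, -94.25175476074219), (46.657447814941406, 13.60208511352539), 73.8176040649414)
strip 1856 [ 622.56323711 -217.95097343   67.83795116] [ 532.25032704 -443.94601093   40.03052292] [777.17920001 -25.31757583 189.99822903]
```

Run:
```python
from h import *
for cam in ('top','side'):
    o={}
    for l in ('bracket_grip','upright','collar'):
        for i,r in enumerate(outline_of(cam,l)[:3]):
            o[f'{l}{i}']=r['pixels']; print(cam,l,i,r['score'],np.round(r['bbox']))
    np.savez(cam+'m.npz',**o)
    im=np.load(cam+'0im.npy').copy()
    v=im.copy()
    for k,m in o.items():
        c,_=cv2.findContours(m.astype(np.uint8),0,1); cv2.drawContours(v,c,-1,(255,0,0) if 'br' in k else (0,0,255) if 'up' in k else (255,255,0),1)
    bb=(210,170,400,300) if cam=='top' else (255,165,375,350)
    v=v[bb[1]:bb[3],bb[0]:bb[2]]; save('m_'+cam,cv2.resize(v,None,fx=4 if cam=='top' else 3,fy=4 if cam=='top' else 3,interpolation=0))
```

```text
top bracket_grip 0 0.95 [165. 323. 238. 349.]
top bracket_grip 1 0.72 [221. 221. 260. 293.]
top bracket_grip 2 0.71 [ 82. 284. 163. 314.]
top upright 0 0.59 [331. 184. 388. 229.]
top upright 1 0.34 [374. 299. 395. 315.]
top upright 2 0.31 [273. 294. 306. 331.]
top collar 0 0.62 [355. 180. 384. 202.]
side bracket_grip 0 0.94 [390. 329. 418. 390.]
side bracket_grip 1 0.76 [344. 392. 380. 463.]
side bracket_grip 2 0.73 [290. 303. 362. 341.]
side upright 0 0.77 [267. 180. 314. 271.]
side collar 0 0.83 [282. 176. 302. 198.]
```

View pics/m_top.png

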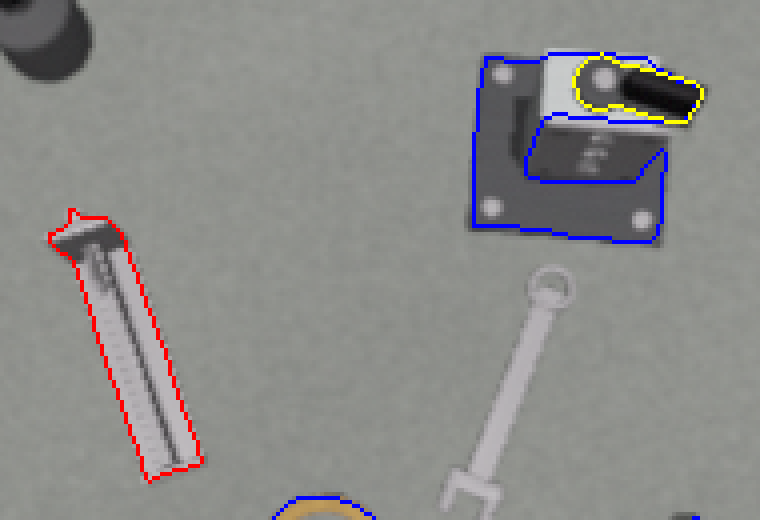

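View pics/m_side.png

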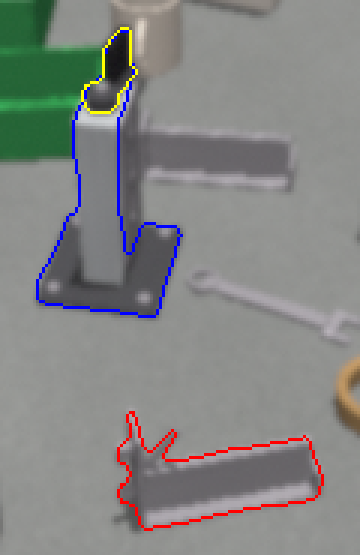

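```bash
cat > fit.py <<'E'
from h import *
from scipy.optimize import least_squares
from scipy.ndimage import map_coordinates
def place(p,pts):
    x,y,a=p; c,s=np.cos(a),np.sin(a); pts=np.asarray(pts,float)
    return np.stack([x+c*pts[:,0]-s*pts[:,1],y+s*pts[:,0]+c*pts[:,1],pts[:,2]],1)
def fit(views,edges,p0,W=4,iters=12):
    # views: {cam:gray}; edges {cam:[(A,B)]}
    p=np.array(p0,float)
    for it in range(iters):
        obs=[]
        w=max(1.5,W*(0.8**it))
        for cam,g in views.items():
            for A,B in edges[cam]:
                t=np.linspace(.06,.94,30)[:,None]
                P3=np.asarray(A)*(1-t)+np.asarray(B)*t
                q=proj(cam,place(p,P3)); d=q[-1]-q[0]; n=np.array([-d[1],d[0]])/np.linalg.norm(d)
                o=np.arange(-w,w+.01,.25)
                S=q[:,None]+o[None,:,None]*n
                val=map_coordinates(g,[S[...,1],S[...,0]],order=1)
                gr=np.abs(np.gradient(val,axis=1))
                # mean along edge for robustness, local
                gr=cv2.blur(gr,(3,5))
                k=gr.argmax(1); ok=gr.max(1)>2
                for i in np.where(ok)[0]: obs.append((cam,P3[i],q[i]+o[k[i]]*n,n))
        def res(p):
            r=[]
            for cam in views:
                L=[o for o in obs if o[0]==cam]
                if not L: continue
                q=proj(cam,place(p,[o[1] for o in L]))
                r.append(np.sum((q-np.array([o[2] for o in L]))*np.array([o[3] for o in L]),1))
            return np.concatenate(r)
        s=least_squares(res,p,x_scale=[1,1,.01],loss='soft_l1',f_scale=.5); p=s.x
    return p,np.sqrt(np.mean(res(p)**2)),len(obs)
def draw(cam,im,p,edges,bb,k,name):
    v=cv2.resize(im[bb[1]:bb[3],bb[0]:bb[2]],None,fx=k,fy=k,interpolation=cv2.INTER_CUBIC)
    for A,B in edges:
        q=(proj(cam,place(p,[A,B]))-[bb[0],bb[1]]+.5)*k-.5
        cv2.line(v,*[tuple(int(z) for z in np.round(a)) for a in q],(255,0,0),1,cv2.LINE_AA)
    save(name,v)
def box(x0,x1,y0,y1,z0,z1):
    c=[(x,y,z) for x in(x0,x1) for y in(y0,y1) for z in(z0,z1)]
    return [(a,b) for i,a in enumerate(c) for b in c[i+1:] if sum(u!=v for u,v in zip(a,b))==1]
E
python3 - <<'E'
from fit import *
G={c:cv2.cvtColor(np.load(c+'0im.npy'),cv2.COLOR_RGB2GRAY).astype(float) for c in('top','side')}
Z=8
ft=[((-60,-65,Z),(-60,65,Z)),((-60,65,Z),(60,65,Z)),((-60,-65,Z),(-20,-65,Z))]
fs=[((-60,-65,Z),(-60,65,Z)),((-60,65,0),(60,65,0)),((60,20,Z),(60,65,Z))]
strip_t=[((-24,-35,30),(-24,35,30)),((-24,35,200),(-24,35,30))]
E={'top':ft,'side':fs}
for cs in (('top',),('side',),('top','side')):
    print(cs,fit({c:G[c] for c in cs},E,(614,-70,-.04)))
p=fit(G,E,(614,-70,-.04))[0]
al=box(-60,60,-65,65,0,Z)+box(-24,-20,-35,35,30,200)
draw('top',np.load('top0im.npy'),p,al,(315,165,405,245),6,'fu_top')
draw('side',np.load('side0im.npy'),p,al,(255,165,335,280),5,'fu_side')
fl=[((-80,-20,5),(74,-20,5)),((-80,20,5),(74,20,5)),((-80,-20,0),(-80,20,0)),((80,-20,110),(80,20,110)),((74,-20,110),(74,20,110))]
fls=[((-80,20,5),(74,20,5)),((-80,20,0),(74,20,0)),((-75,5,55),(70,5,55)),((80,20,50),(80,20,0))]
off=lambda L:[(np.array(a)-0,np.array(b)-0) for a,b in L]
E={'top':fl,'side':fls}
for cs in (('top',),('side',),('top','side')):
    print(cs,fit({c:G[c] for c in cs},E,(482,226,.31)))
p=fit(G,E,(482,226,.31))[0]
al=box(-80,80,-20,20,0,5)+box(74,80,-20,20,0,110)+box(-80,80,-5,5,5,55)
draw('top',np.load('top0im.npy'),p,al,(210,210,270,300),6,'fb_top')
draw('side',np.load('side0im.npy'),p,al,(280,290,370,350),7,'fb_side')
E
```

```text
('top',) (array([ 6.15832079e+02, -6.52128294e+01, -1.11447412e-01]), np.float64(0.1895082906903637), 90)
('side',) (array([ 6.16322373e+02, -6.60217499e+01, -1.16478420e-01]), np.float64(0.19159043168198087), 90)
('top', 'side') (array([ 6.16207199e+02, -6.55217194e+01, -1.16271959e-01]), np.float64(0.2091138986292558), 180)
('top',) (array([4.83513371e+02, 2.25972811e+02, 3.19480119e-01]), np.float64(0.43840762253169835), 150)
('side',) (array([4.81421831e+02, 2.24828835e+02, 3.21927923e-01]), np.float64(0.8154838877277969), 116)
('top', 'side') (array([4.83169343e+02, 2.25773052e+02, 3.23455004e-01]), np.float64(0.6754112716863392), 266)Traceback (most recent call last):
  File "<stdin>", line 23, in <module>
  File "fit.py", line 39, in draw
    q=(proj(cam,place(p,[A,B]))-[bb[0],bb[1]]+.5)*k-.5
       ~~~~^^^^^^^^^^^^^^^^^^^^
  File "h.py", line 13, in proj
    c=get_calibration(cam);T=np.linalg.inv(np.array(c['T']))
ValueError: time passes only in moves, steps and waits
```

```bash
python3 - <<'E'
s=open('h.py').read()
s=s.replace("def save","""_C={}
_g=get_calibration
def get_calibration(n):
    if n not in _C: _C[n]=_g(n)
    return _C[n]
def save""",1)
open('h.py','w').write(s)
E
python3 - <<'E'
from fit import *
p=(616.2,-65.6,-.1165)
al=box(-60,60,-65,65,0,8)+box(-24,-20,-35,35,30,200)
draw('top',np.load('top0im.npy'),p,al,(315,165,405,245),6,'fu_top')
draw('side',np.load('side0im.npy'),p,al,(255,165,335,280),5,'fu_side')
p=(483,225.7,.322)
al=box(-80,80,-20,20,0,5)+box(74,80,-20,20,0,110)+box(-80,80,-5,5,5,55)
draw('top',np.load('top0im.npy'),p,al,(210,210,270,300),6,'fb_top')
draw('side',np.load('side0im.npy'),p,al,(280,290,370,350),7,'fb_side')
a,b=[cv2.imread(f'pics/fu_{c}.png') for c in('top','side')]
im=np.zeros((600,800,3),np.uint8)
im[:480,:410]=a[:, :410]; im[:575,410:800]=b[:575,:390]; cv2.imwrite('pics/fu.png',im)
a,b=[cv2.imread(f'pics/fb_{c}.png') for c in('top','side')]
im=np.zeros((600,800,3),np.uint8)
im[:540,:360]=a; im[:420,360:800]=b[:,:440]; cv2.imwrite('pics/fb.png',im)
E
```

```text
(no output)
```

View pics/fu.png

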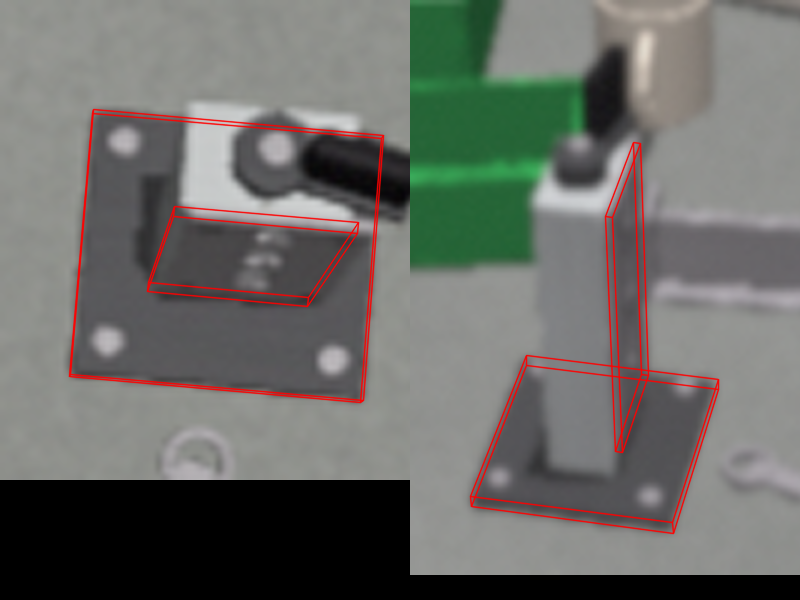

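View pics/fb.png

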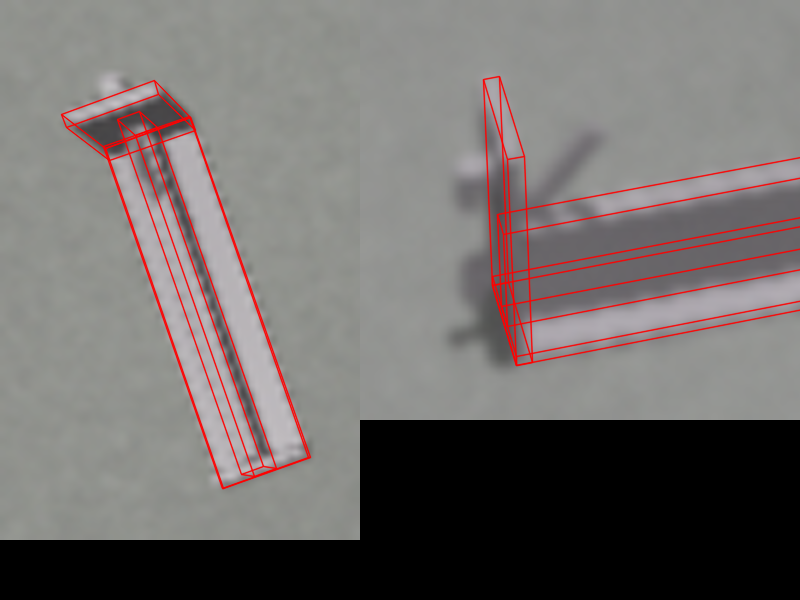

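Run:
```python
from fit import *
p=(616.2,-65.6,-.1165)
T=np.load('top0im.npy')
outs=[]
for i,s in enumerate((-3,0,3)):
    al=[]
    for a,b in((64,92),(114,142),(164,192)):
        al+=[e for e in box(-24,-24.0001,s-6,s+6,a,b) if abs(e[0][0]-e[1][0])<1e-6]
    draw('top',T,p,al,(335,195,385,228),8,'x%d'%i); outs.append(cv2.imread('pics/x%d.png'%i))
draw('top',T,p,[],(335,195,385,228),8,'x3'); outs.append(cv2.imread('pics/x3.png'))
im=np.vstack([np.hstack(outs[:2]),np.hstack(outs[2:])]); cv2.imwrite('pics/slots.png',im)
```

```text
(no output)
```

View pics/slots.png

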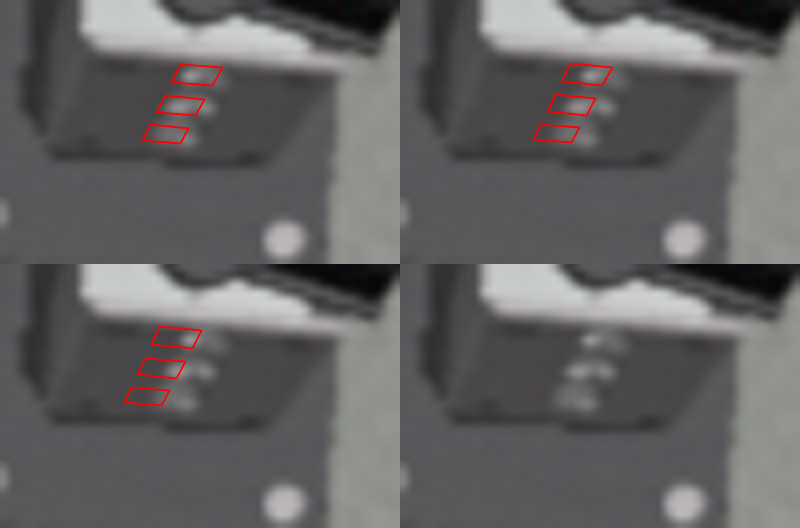

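```bash
cat > go.py <<'E'
from h import *
from scipy.spatial.transform import Rotation as R
def st():
    s=ctrl.sense(); q=s['ee_rot']; r=R.from_quat([q[1],q[2],q[3],q[0]])
    return s,np.array(s['eef_pos']),r
def plan(tgt,yaw):
    s,p,r=st()
    tr=R.from_euler('z',yaw)*R.from_euler('x',np.pi)
    d=r.inv().apply(np.array(tgt)-p)/50
    w=(r.inv()*tr).as_rotvec()
    w=np.degrees(w)/10
    print('t',round(s['time_s'],2),'pos',np.round(p,1),'F',np.round(s['force'],1),'g',round(s['grip_width'],3))
    print('delta units',np.round(d,3),'dr units',np.round(w,3))
E
python3 -c "
from go import *
plan([486,226.7,231],.322)"
```

```text
t 0.8 pos [ 155.  -501.6  231.3] F [ 0.3 -0.4  0.1] g 1.002
delta units [ 1.0626e+01 -1.1961e+01  6.0000e-03] dr units [-0.     0.    -0.127]
```

Emit:
servo_tool --motion '[{"dr": [0,0,-0.127],"delta_pos": [0.4,-0.45,0],"hand": 1},{"dr": [0,0,0],"delta_pos": [0.7,-0.79,0],"hand": 1},{"dr": [0,0,0],"delta_pos": [0.7,-0.79,0],"hand": 1},{"dr": [0,0,0],"delta_pos": [0.7,-0.79,0],"hand": 1},{"dr": [0,0,0],"delta_pos": [0.7,-0.79,0],"hand": 1},{"dr": [0,0,0],"delta_pos": [0.7,-0.79,0],"hand": 1},{"dr": [0,0,0],"delta_pos": [0.7,-0.79,0],"hand": 1},{"dr": [0,0,0],"delta_pos": [0.7,-0.79,0],"hand": 1},{"dr": [0,0,0],"delta_pos": [0.7,-0.79,0],"hand": 1},{"dr": [0,0,0],"delta_pos": [0.7,-0.79,0],"hand": 1},{"dr": [0,0,0],"delta_pos": [0.7,-0.79,0],"hand": 1},{"dr": [0,0,0],"delta_pos": [0.7,-0.79,0],"hand": 1}]' --squeeze 60

```text
time_s: 2.3
eef_pos: [401.3, 74.9, 232.2]
ee_rot: [0.003, 0.988, 0.157, 0.003]
force: [0.7, -1.4, 0.8]
grip_width: 1.001
```

```bash
python3 -c "
from go import *
plan([486,226.7,231],.322)"
```

```text
t 2.3 pos [401.3  74.9 232.2] F [ 0.7 -1.4  0.8] g 1.001
delta units [ 2.552 -2.361  0.024] dr units [ 0.036 -0.031 -0.037]
```

Emit:
servo_tool --motion '[{"dr": [0.036,-0.031,-0.037],"delta_pos": [0.7,-0.68,0.1],"hand": 1},{"dr": [0,0,0],"delta_pos": [0.7,-0.68,0.4],"hand": 1},{"dr": [0,0,0],"delta_pos": [0.7,-0.68,0.5],"hand": 1},{"dr": [0,0,0],"delta_pos": [0.5,-0.35,0.5],"hand": 1},{"dr": [0,0,0],"delta_pos": [0,0,0.5],"hand": 1}]'

```text
time_s: 2.92
eef_pos: [491.0, 238.8, 131.0]
ee_rot: [0.0, 0.987, 0.163, 0.003]
force: [-0.3, -1.1, -0.3]
grip_width: 1.002
```

Run:
```python
from go import *
plan([486,226.7,17],.322)
for c in('top','side'):
    im,d=capture(c); save(c+'1',im); np.save(c+'1im.npy',im)
t=cv2.resize(cv2.imread('pics/top1.png')[190:310,200:320],None,fx=4,fy=4)
s=cv2.resize(cv2.imread('pics/side1.png')[250:370,270:350],None,fx=4,fy=4)
cv2.imwrite('pics/c1.png',np.hstack([t,s]))
```

```text
t 2.92 pos [491.  238.8 131. ] F [-0.3 -1.1 -0.3] g 1.002
delta units [-0.187  0.194  2.28 ] dr units [ 0.007 -0.036  0.032]
```

View pics/c1.png

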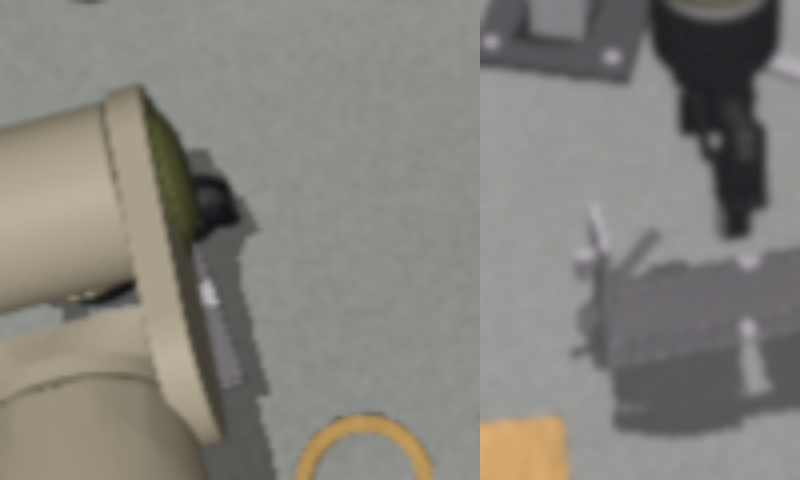

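Emit:
servo_tool --motion '[{"dr": [0.007,-0.036,0.032],"delta_pos": [-0.187,0.194,0],"hand": 1},{"dr": [0,0,0],"delta_pos": [0,0,0.6],"hand": 1},{"dr": [0,0,0],"delta_pos": [0,0,0.7],"hand": 1},{"dr": [0,0,0],"delta_pos": [0,0,0.5],"hand": 1}]'

```text
time_s: 3.52
eef_pos: [485.5, 221.9, 44.6]
ee_rot: [0.0, 0.987, 0.158, 0.003]
force: [0.6, -0.4, 0.4]
grip_width: 1.001
```

Run:
```python
from go import *
plan([486,226.7,17],.322)
```

```text
t 3.52 pos [485.5 221.9  44.6] F [ 0.6 -0.4  0.4] g 1.001
delta units [ 0.038 -0.089  0.551] dr units [ 0.007 -0.028 -0.026]
```

Emit:
servo_tool --motion '[{"dr": [0.007,-0.04,-0.026],"delta_pos": [0.038,-0.089,0.4],"hand": 1},{"dr": [0,0,0],"delta_pos": [0,0,0.2],"hand": 1},{"dr": [0,0,0],"delta_pos": [0,0,0],"hand": 1}]'

```text
time_s: 3.9
eef_pos: [486.6, 224.3, 16.2]
ee_rot: [0.0, 0.987, 0.159, -0.0]
force: [1.1, -0.1, 0.2]
grip_width: 0.998
```

Run:
```python
from go import *
plan([486,226.7,17],.322)
```

```text
t 3.9 pos [486.6 224.3  16.2] F [ 1.1 -0.1  0.2] g 0.998
delta units [ 0.004 -0.05  -0.016] dr units [ 0.002  0.001 -0.017]
```

Good; close.

Emit:
servo_tool --motion '[{"dr": [0,0,-0.017],"delta_pos": [0,-0.03,0],"hand": 0},{"dr": [0,0,0],"delta_pos": [0,0,0],"hand": 0},{"dr": [0,0,0],"delta_pos": [0,0,0],"hand": 0},{"dr": [0,0,0],"delta_pos": [0,0,0],"hand": 0},{"dr": [0,0,0],"delta_pos": [0,0,0],"hand": 0},{"dr": [0,0,0],"delta_pos": [0,0,0],"hand": 0}]' --squeeze 80

```text
time_s: 4.65
eef_pos: [487.4, 225.7, 19.0]
ee_rot: [0.0, 0.987, 0.16, 0.002]
force: [-0.5, -0.6, -0.7]
grip_width: 0.107
```

Run:
```python
from go import *
plan([486,226.7,17],.322); print(ctrl.sense()['wrist_torque'])
```

```text
t 4.65 pos [487.4 225.7  19. ] F [-0.5 -0.6 -0.7] g 0.107
delta units [-0.02  -0.028  0.04 ] dr units [ 0.005 -0.025 -0.001]
[0.04638123 0.00732952 0.05341535]
```

Emit:
servo_tool --motion '[{"dr": [0,-0.025,0],"delta_pos": [0,0,-0.3],"hand": 0},{"dr": [0,0,0],"delta_pos": [0,0,-0.5],"hand": 0},{"dr": [0,0,0],"delta_pos": [0,0,-0.6],"hand": 0},{"dr": [0,0,0],"delta_pos": [0,0,-0.6],"hand": 0}]'

```text
time_s: 5.15
eef_pos: [484.3, 225.0, 117.0]
ee_rot: [0.001, 0.987, 0.16, -0.006]
force: [-0.3, 0.2, -4.1]
grip_width: 0.105
```

```bash
cat >> go.py <<'E'
UP=(616.2,-65.6,-.1165)
def up2w(x,y):
    c,s=np.cos(UP[2]),np.sin(UP[2]); return np.array([UP[0]+c*x-s*y,UP[1]+s*x+c*y])
def pu(x,y,ztcp,yaw=UP[2]):
    w=up2w(x,y); plan([w[0],w[1],ztcp],yaw)
E
python3 - <<'E'
from go import *
pu(-139,-5.5,119)
E
```

```text
t 5.15 pos [484.3 225.  117. ] F [-0.3  0.2 -4.1] g 0.105
delta units [-1.899  5.268 -0.019] dr units [0.014 0.067 2.512]
```

Emit:
servo_tool --motion '[{"dr": [0.014,0.067,0.36],"delta_pos": [-0.27,0.75,0],"hand": 0},{"dr": [0,0,0.36],"delta_pos": [-0.22,0.77,0],"hand": 0},{"dr": [0,0,0.36],"delta_pos": [-0.18,0.78,0],"hand": 0},{"dr": [0,0,0.36],"delta_pos": [-0.13,0.79,0],"hand": 0},{"dr": [0,0,0.36],"delta_pos": [-0.07,0.79,0],"hand": 0},{"dr": [0,0,0.36],"delta_pos": [-0.02,0.8,0],"hand": 0}]'

```text
time_s: 5.9
eef_pos: [475.8, -19.1, 115.5]
ee_rot: [-0.002, 1.0, -0.031, -0.002]
force: [0.4, 0.2, -3.1]
grip_width: 0.107
```

Run:
```python
from go import *
pu(-139,-5.5,119)
```

```text
t 5.9 pos [475.8 -19.1 115.5] F [ 0.4  0.2 -3.1] g 0.107
delta units [ 0.077  0.713 -0.073] dr units [-0.018  0.023  0.313]
```

Emit:
servo_tool --motion '[{"dr": [-0.018,0.023,0.3],"delta_pos": [0.05,0.55,-0.07],"hand": 0},{"dr": [0,0,0],"delta_pos": [0,0,0],"hand": 0},{"dr": [0,0,0],"delta_pos": [0,0,0],"hand": 0}]'

```text
time_s: 6.28
eef_pos: [475.1, -49.0, 117.3]
ee_rot: [-0.0, 0.998, -0.06, -0.002]
force: [-1.2, 1.1, -3.0]
grip_width: 0.108
```

Run:
```python
from go import *
pu(-139,-5.5,119)
for c in('top','side'):
    im,d=capture(c); save(c+'2',im); np.save(c+'2im.npy',im)
t=cv2.resize(cv2.imread('pics/top2.png')[170:290,310:410],None,fx=4,fy=4)
s=cv2.resize(cv2.imread('pics/side2.png')[165:285,255:355],None,fx=4,fy=4)
cv2.imwrite('pics/c2.png',np.hstack([t,s]))
```

```text
t 6.28 pos [475.1 -49.  117.3] F [-1.2  1.1 -3. ] g 0.108
delta units [ 0.061  0.111 -0.034] dr units [-0.004  0.023 -0.018]
```

View pics/c2.png

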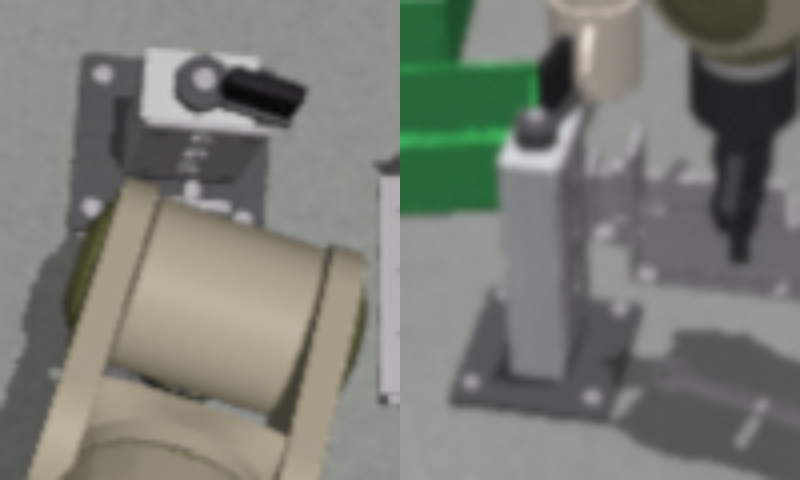

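Run:
```python
from fit import *
from go import st
s,p,r=st(); x=r.apply([1,0,0]); yaw=np.arctan2(x[1],x[0]); print(yaw,x[2], r.apply([0,0,1]))
zb=p[2]-19
pb=(p[0],p[1],yaw)
def tab(zc): return box(80,94,-4,4,zc-10+zb,zc+10+zb)
al=box(74,80,-20,20,zb,zb+110)+tab(78)+tab(28)+box(-80,74,-5,5,zb,zb+55)+box(-80,74,-20,20,zb,zb+5)
T=np.load('top2im.npy');S=np.load('side2im.npy')
draw('top',T,pb,al,(335,195,385,235),8,'a'); draw('top',T,pb,[],(335,195,385,235),8,'b')
draw('side',S,pb,al,(290,190,340,240),8,'c'); draw('side',S,pb,[],(290,190,340,240),8,'d')
A=[cv2.imread(f'pics/{k}.png') for k in 'abcd']
im=np.vstack([np.hstack(A[:2]),np.hstack(A[2:])]);cv2.imwrite('pics/f2.png',im[:600]);print(im.shape)
```

```text
-0.11891404754327543 -0.0035047216403110266 [-3.41338378e-03  9.73097524e-04 -9.99993701e-01]
(720, 800, 3)
```

View pics/f2.png

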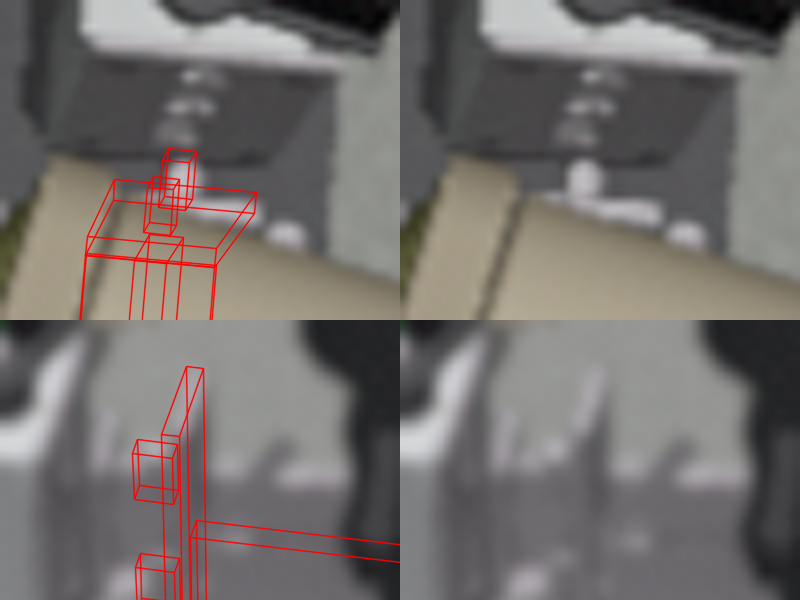

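Run:
```python
from fit import *
from go import st,UP
T0=cv2.cvtColor(np.load('top0im.npy'),cv2.COLOR_RGB2GRAY).astype(float);T2=cv2.cvtColor(np.load('top2im.npy'),cv2.COLOR_RGB2GRAY).astype(float)
print((T0[200:216,350:368]).astype(int)); print((T2[200:222,350:368]).astype(int))
for h in (178,164,128,114,78,64):
    print(h,[np.round(proj('top',place(UP,[(-23,s,h)]))[0],2).tolist() for s in (-6,0)])
s,p,r=st(); zb=p[2]-19
for nm,pt in dict(tabtop=(90,0,88),tabnose=(94,0,78),plR=(77,-20,110)).items():
    pt=np.array(pt)+[0,0,zb]; print(nm,np.round(proj('top',place((p[0],p[1],-.119),[pt]))[0],2))
c,sn=np.cos(UP[2]),np.sin(UP[2]); d=place((p[0],p[1],-.119),[(90,0,0)])[0][:2]-UP[:2]
print('tab in upright',c*d[0]+sn*d[1],-sn*d[0]+c*d[1])
```

```text
[[179 181 181 181 182 184 185 185 184 186 189 193 194 194 197 198 198 202]
 [130 132 133 140 147 156 162 163 172 177 179 179 180 181 183 182 181 184]
 [ 76  78  83  91  93 100 105 107 115 123 126 130 131 132 141 145 146 155]
 [ 58  59  67  71  70  71  70  75  97 110 111 104  94  84  88  94  94 101]
 [ 70  68  71  70  70  71  70  92 143 138 113 107  98  81  70  71  71  72]
 [ 72  72  71  72  71  69  72  80 105 100  93 100  98  84  72  71  71  69]
 [ 72  73  71  73  71  71  76  84  87  85  82  79  79  76  71  72  71  72]
 [ 71  71  71  70  69  73  96 111 112 108 108  88  70  71  72  72  72  71]
 [ 72  73  71  71  73  90 129 144 127 113 130 111  76  72  73  72  72  72]
 [ 72  71  72  72  71  80  98 108  94  83  95  88  72  73  72  73  71  71]
 [ 73  73  71  72  82  96 105 102  96  82  71  72  71  73  73  71  71  73]
 [ 72  73  70  74  89 105 111 110 105  86  70  71  74  72  73  71  73  71]
 [ 71  72  72  75  89 103 105 118 123  99  75  72  73  72  73  72  74  73]
 [ 71  71  70  71  76  80  82  89  93  82  73  73  72  72  73  72  72  71]
 [ 61  61  61  65  66  67  66  69  70  71  71  70 
[... 1413 characters left out ...]
 158 114  86  84  86  87  87  86  86]
 [ 87  87  89  92  92 102 162 182 181 154 105  84  83  86  85  85  87  87]
 [ 96 109 116 135 143 136 157 169 159 135 107  92  92  95  97  93  90  86]
 [ 98 113 115 120 128 125 142 165 169 165 164 165 166 165 165 154 140 113]
 [110 122 121 117 117 113 118 132 139 153 174 182 180 180 178 175 171 135]]
178 [[360.42, 203.59], [357.85, 203.36]]
164 [[359.82, 204.71], [357.28, 204.48]]
128 [[358.34, 207.45], [355.88, 207.23]]
114 [[357.79, 208.48], [355.35, 208.26]]
78 [[356.43, 211.0], [354.06, 210.79]]
64 [[355.92, 211.95], [353.57, 211.74]]
tabtop [357.16 214.99]
tabnose [356.9 214. ]
plR [366.45 219.88]
tab in upright -51.85538367912562 0.09374365247793115
```

Emit:
servo_tool --motion '[{"dr": [0,0.023,-0.015],"delta_pos": [0,0.1,-0.034],"hand": 0},{"dr": [0,0,0],"delta_pos": [0.2,0,0],"hand": 0},{"dr": [0,0,0],"delta_pos": [0.2,0,0],"hand": 0},{"dr": [0,0,0],"delta_pos": [0,0,0],"hand": 0}]'

```text
time_s: 6.88
eef_pos: [496.3, -55.3, 119.2]
ee_rot: [-0.0, 0.998, -0.057, 0.001]
force: [-0.4, 0.3, -2.8]
grip_width: 0.101
```

```bash
cat > look.py <<'E'
import sys
from fit import *
from go import st,UP,pu
n=sys.argv[1]; dx=float(sys.argv[2]); dy=float(sys.argv[3]); s0=float(sys.argv[4])
pu(-104,s0,119)
s,p,r=st(); x=r.apply([1,0,0]); yaw=np.arctan2(x[1],x[0]); zb=p[2]-19
c,sn=np.cos(UP[2]),np.sin(UP[2]); d=p[:2]-UP[:2]
print('tcp in upright',c*d[0]+sn*d[1],-sn*d[0]+c*d[1],'yawrel',yaw-UP[2],'tilt',np.round(r.apply([0,0,1])[:2],4),'bottom',zb,'torque',np.round(s['wrist_torque'],2))
pb=place((p[0],p[1],yaw),[(dx,dy,0)])[0]; pb=(pb[0],pb[1],yaw)
def tab(zc): return box(80,94,-4,4,zc-10+zb,zc+10+zb)
al=box(74,80,-20,20,zb,zb+110)+tab(78)+tab(28)
A=[]
for cam,bb in (('top',(335,195,385,235)),('side',(285,190,335,240))):
    im,_=capture(cam); np.save(f'{cam}_{n}.npy',im); save(f'{cam}_{n}',im)
    sl=[]
    if cam=='top':
        for a,b in((64,92),(114,142),(164,192)): sl+=[((-24,s0+6,a),(-24,s0+6,b)),((-24,s0-6,a),(-24,s0-6,b))]
        sl=[tuple(place(UP,e)) for e in sl]; sl=[tuple(tuple(q) for q in e) for e in sl]
    E=[tuple(place(pb,e)) for e in al]+sl
    draw(cam,im,(0,0,0),E,bb,8,'tmp1'); draw(cam,im,(0,0,0),[],bb,8,'tmp2')
    A.append(np.hstack([cv2.imread('pics/tmp1.png'),cv2.imread('pics/tmp2.png')]))
cv2.imwrite(f'pics/look_{n}.png',np.vstack(A)[:600])
E
python3 look.py a 0 -1.5 -6.3
```

```text
t 6.88 pos [496.3 -55.3 119.2] F [-0.4  0.3 -2.8] g 0.101
delta units [0.325 0.053 0.005] dr units [-0.004 -0.006  0.017]
tcp in upright -120.24465154409732 -3.6916360867634292 yawrel 0.002960167455707291 tilt [0.0011 0.0005] bottom 100.21891216850122 torque [ 0.01  0.09 -0.  ]
```

View pics/look_a.png

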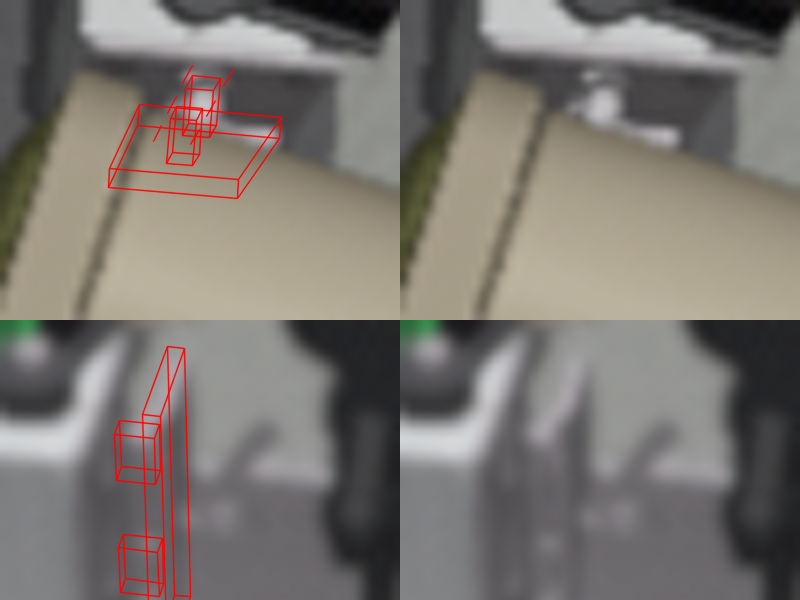

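Emit:
servo_tool --motion '[{"dr": [0,0,0.017],"delta_pos": [0,0.024,-0.02],"hand": 0},{"dr": [0,0,0],"delta_pos": [0.1,0,0],"hand": 0},{"dr": [0,0,0],"delta_pos": [0.1,0,0],"hand": 0},{"dr": [0,0,0],"delta_pos": [0,0,0],"hand": 0}]'

```text
time_s: 7.48
eef_pos: [505.9, -57.6, 120.3]
ee_rot: [-0.0, 0.998, -0.058, 0.0]
force: [-0.1, -0.3, -4.9]
grip_width: 0.104
```

```bash
python3 look.py b -1.5 -1.5 -6.3
```

```text
t 7.47 pos [505.9 -57.6 120.3] F [-0.1 -0.3 -4.9] g 0.104
delta units [0.13  0.028 0.025] dr units [-0.005 -0.001 -0.002]
tcp in upright -110.5022100918479 -4.916192684857997 yawrel -0.00037408098939706314 tilt [0.0003 0.0008] bottom 101.25326032945132 torque [0.02 0.05 0.09]
```

View pics/look_b.png

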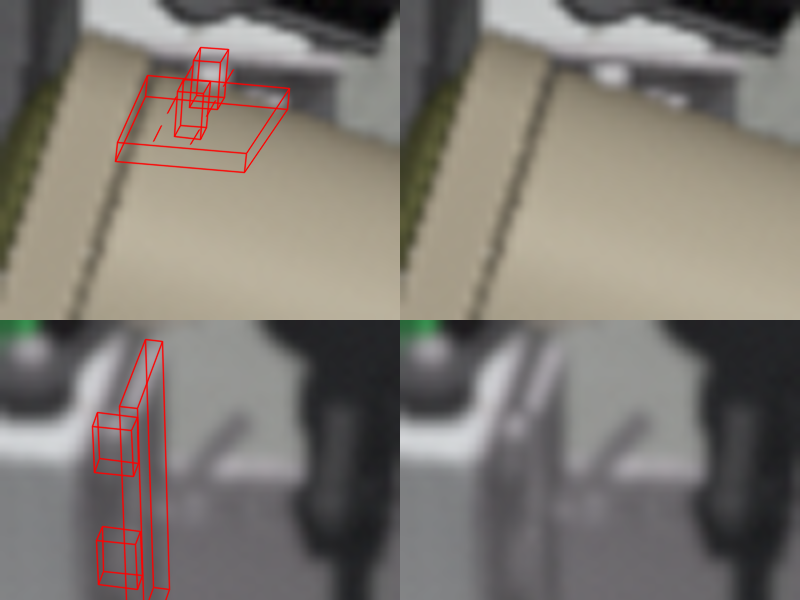

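Emit:
servo_tool --motion '[{"dr": [0,0,0],"delta_pos": [0.07,0,0],"hand": 0},{"dr": [0,0,0],"delta_pos": [0.07,0,0],"hand": 0},{"dr": [0,0,0],"delta_pos": [0,0,0],"hand": 0}]'

```text
time_s: 7.95
eef_pos: [512.9, -58.4, 120.2]
ee_rot: [-0.0, 0.998, -0.058, -0.0]
force: [1.1, -0.0, -3.4]
grip_width: 0.107
```

```bash
python3 look.py c -1.5 -1.5 -6.3
```

```text
t 7.95 pos [512.9 -58.4 120.2] F [ 1.1 -0.  -3.4] g 0.107
delta units [-0.011  0.029  0.023] dr units [-0.005  0.001 -0.002]
tcp in upright -103.4420442336768 -4.839464919760827 yawrel -0.00031360096886036415 tilt [-0.0001  0.0009] bottom 101.1650346107252 torque [0.02 0.01 0.01]
```

View pics/look_c.png

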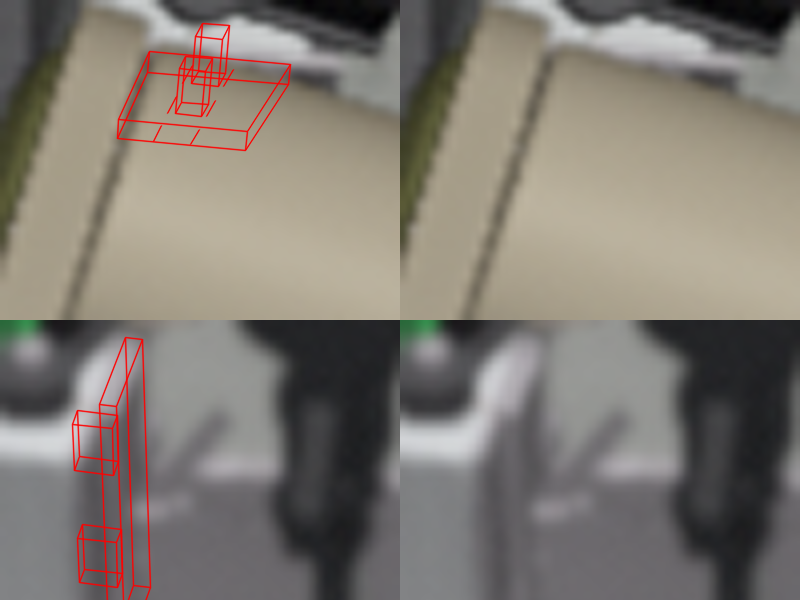

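Emit:
servo_tool --motion '[{"dr": [0,0,0],"delta_pos": [0.05,0,0],"hand": 0},{"dr": [0,0,0],"delta_pos": [0.04,0,0],"hand": 0}]'

```text
time_s: 8.3
eef_pos: [516.5, -58.8, 119.9]
ee_rot: [-0.001, 0.998, -0.058, -0.001]
force: [-10.2, -0.6, -2.1]
grip_width: 0.104
```

Emit:
servo_tool --motion '[{"dr": [0,0,0],"delta_pos": [0.005,0,0.08],"hand": 0},{"dr": [0,0,0],"delta_pos": [0.005,0,0.08],"hand": 0},{"dr": [0,0,0],"delta_pos": [0.005,0,0.06],"hand": 0}]'

```text
time_s: 8.68
eef_pos: [516.4, -58.6, 109.0]
ee_rot: [-0.001, 0.998, -0.058, -0.002]
force: [-4.7, 0.6, 0.0]
grip_width: 0.107
```

```bash
python3 look.py d -3.5 -1.5 -6.3
```

```text
t 8.68 pos [516.4 -58.6 109. ] F [-4.7  0.6  0. ] g 0.107
delta units [-0.083  0.033 -0.2  ] dr units [-0.006  0.029  0.003]
tcp in upright -99.9175875984427 -4.623357597800651 yawrel 0.0005388369398824921 tilt [-0.0049  0.0016] bottom 89.98577042529654 torque [0.09 0.23 0.18]
```

Emit:
servo_tool --motion '[{"dr": [0,0,0],"delta_pos": [0,0,0.06],"hand": 0},{"dr": [0,0,0],"delta_pos": [0,0,0.06],"hand": 0}]'

```text
time_s: 9.02
eef_pos: [516.3, -58.7, 103.8]
ee_rot: [-0.0, 0.998, -0.058, -0.003]
force: [-16.3, 1.3, 20.9]
grip_width: 0.108
```

```bash
python3 look.py e -3.5 -1.5 -6.3
```

```text
t 9.03 pos [516.3 -58.7 103.8] F [-16.3   1.3  20.9] g 0.108
delta units [-0.081  0.031 -0.303] dr units [-0.003  0.03   0.006]
tcp in upright -100.04988303028811 -4.72580750478615 yawrel 0.0009714476777057252 tilt [-0.0051  0.0011] bottom 84.84673515438847 torque [0.15 1.52 0.09]
```

View pics/look_e.png

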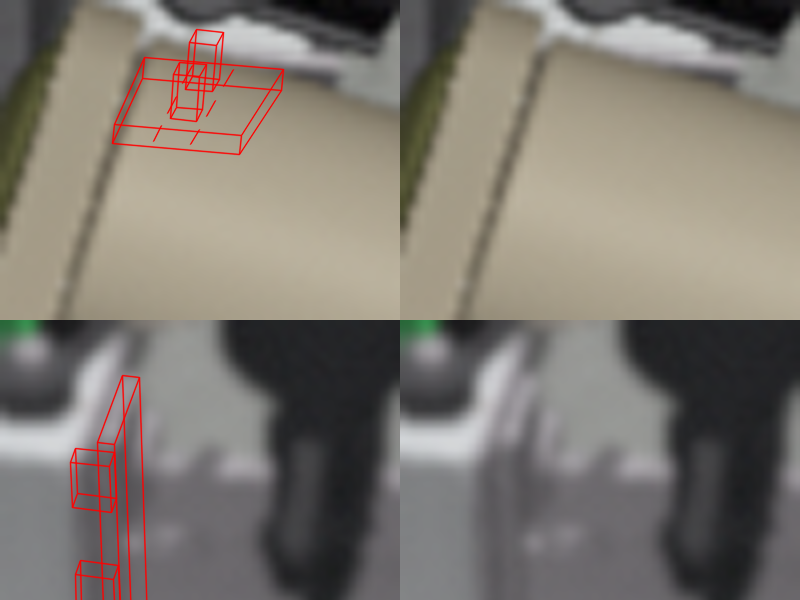

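Emit:
servo_tool --motion '[{"dr": [0,0,0],"delta_pos": [0,0,0],"hand": 0.5},{"dr": [0,0,0],"delta_pos": [0,0,0],"hand": 1},{"dr": [0,0,0],"delta_pos": [0,0,0],"hand": 1},{"dr": [0,0,0],"delta_pos": [0,0,0],"hand": 1}]'

```text
time_s: 9.62
eef_pos: [517.7, -59.1, 104.5]
ee_rot: [-0.0, 0.998, -0.058, -0.001]
force: [-0.4, 0.5, 0.2]
grip_width: 0.94
```

```bash
python3 look.py f -3.5 -1.5 -6.3
python3 - <<'E'
import cv2,numpy as np
s=cv2.resize(cv2.imread('pics/side_f.png')[165:285,255:375],None,fx=5,fy=5,interpolation=cv2.INTER_CUBIC); cv2.imwrite('pics/cf.png',s)
E
```

```text
t 9.62 pos [517.7 -59.1 104.5] F [-0.4  0.5  0.2] g 0.94
delta units [-0.108  0.026 -0.29 ] dr units [0.    0.007 0.002]
tcp in upright -98.60189140284814 -4.995874281334895 yawrel 0.0004010440953394756 tilt [-0.0012  0.0001] bottom 85.4861046022308 torque [ 0.03  0.01 -0.04]
```

View pics/cf.png

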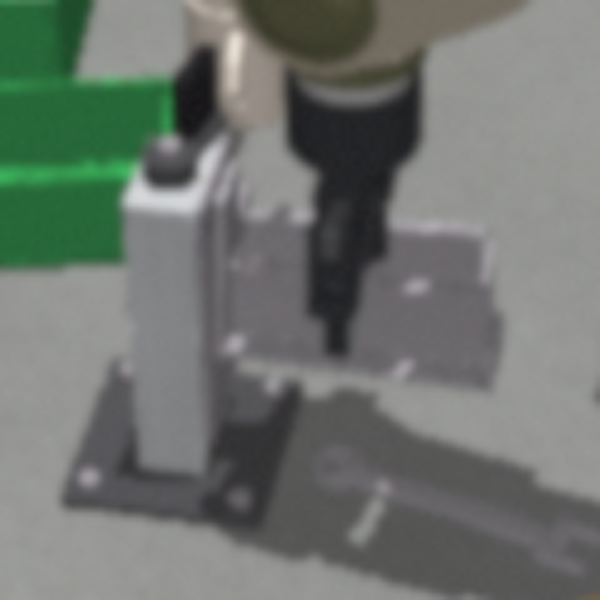

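Emit:
servo_tool --motion '[{"dr": [0,0,0],"delta_pos": [0,0,-0.2],"hand": 1},{"dr": [0,0,0],"delta_pos": [0,0,-0.5],"hand": 1},{"dr": [0,0,0],"delta_pos": [0,0,-0.7],"hand": 1},{"dr": [0,0,0],"delta_pos": [0,0,-0.8],"hand": 1},{"dr": [0,0,0],"delta_pos": [0,0,-0.8],"hand": 1},{"dr": [0,0,0],"delta_pos": [0,0,-0.8],"hand": 1},{"dr": [0,0,0],"delta_pos": [0,0,-0.3],"hand": 1}]'

```text
time_s: 10.6
eef_pos: [517.0, -58.8, 319.6]
ee_rot: [0.0, 0.998, -0.058, -0.0]
force: [-0.1, 0.4, -1.4]
grip_width: 1.0
```

Run:
```python
from go import *
th=1.374
c=up2w(-36*np.cos(th),-36*np.sin(th)); print(c)
plan([c[0],c[1],300],UP[2]+th)
print(ctrl.sense()['joints'].round(2))
for n in('top','side'):
    im,d=capture(n); save(n+'3',im); np.save(n+'3im.npy',im); np.save(n+'3.npy',d)
t=cv2.resize(cv2.imread('pics/top3.png')[170:290,310:410],None,fx=4,fy=4)
s=cv2.resize(cv2.imread('pics/side3.png')[165:285,255:355],None,fx=4,fy=4)
cv2.imwrite('pics/c3.png',np.hstack([t,s]))
```

```text
[605.10493766 -99.84762169]
t 10.6 pos [517.  -58.8 319.6] F [-0.1  0.4 -1.4] g 1.0
delta units [1.844 0.611 0.393] dr units [ 1.00e-03  1.00e-03 -7.87e+00]
[-0.34  0.26  1.35 -0.    1.54  1.35]
```

View pics/c3.png

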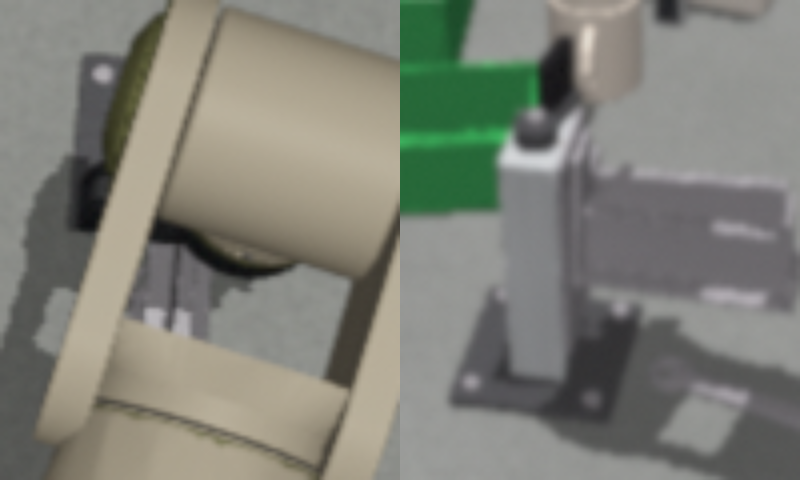

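Emit:
servo_tool --motion '[{"dr": [0,0,0],"delta_pos": [0.6,0.2,0],"hand": 1},{"dr": [0,0,0],"delta_pos": [0.7,0.25,0],"hand": 1},{"dr": [0,0,0],"delta_pos": [0.5,0.15,0],"hand": 1},{"dr": [0,0,-1],"delta_pos": [0,0,0],"hand": 1},{"dr": [0,0,-1],"delta_pos": [0,0,0],"hand": 1},{"dr": [0,0,-1],"delta_pos": [0,0,0],"hand": 1},{"dr": [0,0,-1],"delta_pos": [0,0,0],"hand": 1},{"dr": [0,0,-1],"delta_pos": [0,0,0],"hand": 1},{"dr": [0,0,-1],"delta_pos": [0,0,0],"hand": 1},{"dr": [0,0,-1],"delta_pos": [0,0,0],"hand": 1},{"dr": [0,0,-0.8],"delta_pos": [0,0,0],"hand": 1}]'

```text
time_s: 12.08
eef_pos: [603.1, -99.5, 308.0]
ee_rot: [-0.007, 0.799, 0.601, -0.005]
force: [0.3, 0.3, -0.5]
grip_width: 1.001
```

Run:
```python
from go import *
th=1.374
c=up2w(-36*np.cos(th),-36*np.sin(th)); print(c)
plan([c[0],c[1],220],UP[2]+th)
```

```text
[605.10493766 -99.84762169]
t 12.07 pos [603.1 -99.5 308. ] F [ 0.3  0.3 -0.5] g 1.001
delta units [0.002 0.07  1.76 ] dr units [-0.098 -0.005  0.184]
```

Emit:
servo_tool --motion '[{"dr": [-0.098,0,0.184],"delta_pos": [0,0.07,0],"hand": 1},{"dr": [0,0,0],"delta_pos": [0,0,0.5],"hand": 1},{"dr": [0,0,0],"delta_pos": [0,0,0.5],"hand": 1},{"dr": [0,0,0],"delta_pos": [0,0,0.3],"hand": 1},{"dr": [0,0,0],"delta_pos": [0,0,0.1],"hand": 1}]'

```text
time_s: 12.7
eef_pos: [606.6, -100.4, 234.2]
ee_rot: [0.0, 0.814, 0.581, 0.001]
force: [-0.2, 0.5, 0.5]
grip_width: 1.004
```

Run:
```python
from go import *
th=1.374
c=up2w(-36*np.cos(th),-36*np.sin(th)); print(c)
plan([c[0],c[1],220],UP[2]+th)
im,d=capture('side'); save('side4',im)
s=cv2.resize(cv2.imread('pics/side4.png')[145:245,255:355],None,fx=5,fy=5)
cv2.imwrite('pics/c4.png',s)
```

```text
[605.10493766 -99.84762169]
t 12.7 pos [ 606.6 -100.4  234.2] F [-0.2  0.5  0.5] g 1.004
delta units [-0.    -0.032  0.285] dr units [ 0.005 -0.006 -0.105]
```

View pics/c4.png

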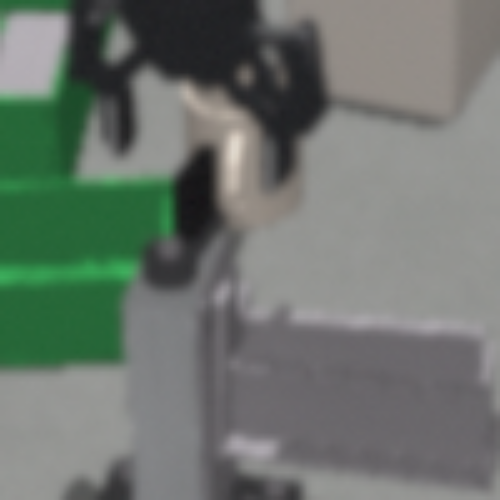

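Fingers straddle the fin (side px ≈ (292,183)); go down to 220 and close lightly.

Emit:
servo_tool --motion '[{"dr": [0,0,-0.105],"delta_pos": [0,-0.032,0.25],"hand": 1},{"dr": [0,0,0],"delta_pos": [0,0,0.05],"hand": 0.6},{"dr": [0,0,0],"delta_pos": [0,0,0],"hand": 0},{"dr": [0,0,0],"delta_pos": [0,0,0],"hand": 0},{"dr": [0,0,0],"delta_pos": [0,0,0],"hand": 0},{"dr": [0,0,0],"delta_pos": [0,0,0],"hand": 0}]' --squeeze 25

```text
time_s: 13.5
eef_pos: [606.5, -100.5, 220.1]
ee_rot: [0.003, 0.809, 0.588, 0.002]
force: [5.5, -1.7, -3.0]
grip_width: 0.14
```

```bash
cat > arc.py <<'E'
from go import *
import sys
s,p,r=st(); c,sn=np.cos(UP[2]),np.sin(UP[2]); d=p[:2]-UP[:2]; u=np.array([c*d[0]+sn*d[1],-sn*d[0]+c*d[1]])
x=r.apply([1,0,0]); 
print('tcp up',u.round(1),'r',np.hypot(*u).round(1),'theta',np.arctan2(-u[1],-u[0]).round(3),'toolyaw-up',(np.arctan2(x[1],x[0])-UP[2]).round(3),'tau',s['wrist_torque'].round(2))
th=float(sys.argv[1]); R0=float(sys.argv[2])
w=up2w(-R0*np.cos(th),-R0*np.sin(th)); plan([w[0],w[1],float(sys.argv[3])],UP[2]+th)
E
python3 arc.py 1.25 36 220
```

```text
tcp up [ -5.5 -35.8] r 36.2 theta 1.417 toolyaw-up 1.373 tau [-0.12 -0.59 -0.27]
t 13.5 pos [ 606.5 -100.5  220.1] F [ 5.5 -1.7 -3. ] g 0.14
delta units [ 0.009 -0.12   0.001] dr units [ 0.04  -0.007  0.707]
```

Emit:
servo_tool --motion '[{"dr": [0.03,0,0.6],"delta_pos": [0.004,-0.09,0],"hand": 0},{"dr": [0,0,0.6],"delta_pos": [0.004,-0.075,0],"hand": 0},{"dr": [0,0,0.6],"delta_pos": [0.004,-0.075,0],"hand": 0},{"dr": [0,0,0.6],"delta_pos": [0.004,-0.075,0],"hand": 0}]'

```text
time_s: 14.0
eef_pos: [594.0, -92.6, 220.1]
ee_rot: [0.001, 0.916, 0.401, 0.002]
force: [0.4, 0.7, -0.9]
grip_width: 0.139
```

```bash
python3 arc.py 0.8 36 220
```

```text
tcp up [-19.  -29.4] r 35.0 theta 0.997 toolyaw-up 0.941 tau [0.13 0.2  0.11]
t 14.0 pos [594.  -92.6 220.1] F [ 0.4  0.7 -0.9] g 0.139
delta units [-0.015 -0.141  0.001] dr units [ 0.017 -0.024  0.81 ]
```

Tracking well, low force. Continue.

Emit:
servo_tool --motion '[{"dr": [0.017,-0.02,0.55],"delta_pos": [-0.01,-0.085,0],"hand": 0},{"dr": [0,0,0.6],"delta_pos": [0,-0.075,0],"hand": 0},{"dr": [0,0,0.6],"delta_pos": [0,-0.075,0],"hand": 0},{"dr": [0,0,0.6],"delta_pos": [0,-0.075,0],"hand": 0},{"dr": [0,0,0.6],"delta_pos": [0,-0.075,0],"hand": 0}]'

```text
time_s: 14.62
eef_pos: [583.4, -75.8, 220.0]
ee_rot: [-0.001, 0.989, 0.146, 0.002]
force: [3.0, 1.9, -1.9]
grip_width: 0.136
```

```bash
python3 arc.py 0.2 36 220
```

```text
tcp up [-31.4 -13.9] r 34.3 theta 0.418 toolyaw-up 0.41 tau [ 0.06 -0.27  0.11]
t 14.62 pos [583.4 -75.8 220. ] F [ 3.   1.9 -1.9] g 0.136
delta units [-0.018 -0.155  0.001] dr units [-0.008 -0.025  1.205]
```

Emit:
servo_tool --motion '[{"dr": [0,-0.02,0.6],"delta_pos": [-0.01,-0.075,0],"hand": 0},{"dr": [0,0,0.6],"delta_pos": [-0.01,-0.075,0],"hand": 0},{"dr": [0,0,0.6],"delta_pos": [-0.01,-0.075,0],"hand": 0},{"dr": [0,0,0.5],"delta_pos": [0,-0.07,0],"hand": 0}]'

```text
time_s: 15.12
eef_pos: [582.1, -60.4, 220.0]
ee_rot: [-0.001, 0.998, -0.06, 0.003]
force: [1.3, -9.0, -0.1]
grip_width: 0.135
```

```bash
python3 arc.py 0.0 36 220
```

```text
tcp up [-34.4   1.2] r 34.5 theta -0.034 toolyaw-up -0.003 tau [-1.73  0.03  0.22]
t 15.12 pos [582.1 -60.4 220. ] F [ 1.3 -9.  -0.1] g 0.135
delta units [-0.031  0.024  0.001] dr units [-0.012 -0.039 -0.019]
```

Emit:
servo_tool --motion '[{"dr": [0,0,0],"delta_pos": [0,0,0],"hand": 0},{"dr": [0,0,0],"delta_pos": [0,0,0],"hand": 1},{"dr": [0,0,0],"delta_pos": [0,0,0],"hand": 1},{"dr": [0,0,0],"delta_pos": [0,0,0],"hand": 1},{"dr": [0,0,0],"delta_pos": [0,0,0],"hand": 1}]'

```text
time_s: 15.75
eef_pos: [582.1, -60.4, 220.5]
ee_rot: [-0.001, 0.998, -0.058, 0.004]
force: [-0.2, 0.3, -0.0]
grip_width: 0.968
```

Emit:
servo_tool --motion '[{"dr": [0,0,0],"delta_pos": [0,0,-0.3],"hand": 1},{"dr": [0,0,0],"delta_pos": [0,0,-0.6],"hand": 1},{"dr": [0,0,0],"delta_pos": [0,0,-0.6],"hand": 1},{"dr": [0,0,0],"delta_pos": [0,0,-0.6],"hand": 1},{"dr": [0,0,0],"delta_pos": [-0.8,0.3,0],"hand": 1},{"dr": [0,0,0],"delta_pos": [-0.8,0.6,0],"hand": 1},{"dr": [0,0,0],"delta_pos": [-0.8,0.6,0],"hand": 1},{"dr": [0,0,0],"delta_pos": [-0.8,0.8,0],"hand": 1},{"dr": [0,0,0],"delta_pos": [-0.5,0.8,0],"hand": 1},{"dr": [0,0,0],"delta_pos": [-0.1,0.8,0],"hand": 1},{"dr": [0,0,0],"delta_pos": [-0.1,0.8,0],"hand": 1},{"dr": [0,0,0],"delta_pos": [0,0,0],"hand": 1}]'

```text
time_s: 17.25
eef_pos: [353.9, -277.0, 339.8]
ee_rot: [0.004, 0.998, -0.057, 0.011]
force: [0.4, 0.5, 0.8]
grip_width: 1.002
```

Run:
```python
from fit import *
from go import st,UP
for n in('top','side'):
    im,d=capture(n); save(n+'5',im); np.save(n+'5im.npy',im); np.save(n+'5.npy',d)
    W=cloud(n,d); bb=(320,170,395,240) if n=='top' else (255,165,335,280)
    P=W[bb[1]:bb[3],bb[0]:bb[2]].reshape(-1,3);P=P[~np.isnan(P[:,0])]
    t=P[(P[:,2]>225)&(P[:,2]<262)]; m=np.median(t[:,:2],0)-UP[:2]
    print(n,len(t),m,'theta',np.arctan2(m[1],m[0])%(2*np.pi)-(np.pi+UP[2]),cv2.minAreaRect(t[:,:2].astype(np.float32)))
hp=place(UP,[(-104,-6.3,0)])[0]; pb=(hp[0],hp[1],UP[2]); zb=86
al=box(-80,80,-20,20,zb,zb+5)+box(74,80,-20,20,zb,zb+110)+box(-80,80,-5,5,zb,zb+55)
draw('top',np.load('top5im.npy'),pb,al,(325,170,395,270),6,'a'); draw('top',np.load('top5im.npy'),pb,[],(325,170,395,270),6,'b')
draw('side',np.load('side5im.npy'),pb,al,(265,165,365,265),6,'c')
a,b,c=[cv2.imread(f'pics/{k}.png') for k in'abc']
cv2.imwrite('pics/e1.png',np.hstack([a[:, :400],b[:, :400]])[:600]);print(st()[0]['force'],st()[1])
```

```text
top 135 [-32.27632927   5.60804993] theta -0.05553368775499079 ((591.6383056640625, -61.813812255859375), (12.374427795410156, 60.05613708496094), 83.97480773925781)
side 193 [-31.41645685   8.87553498] theta -0.15883682052153159 ((589.6177368164062, -59.858734130859375), (19.829463958740234, 55.0139274597168), 84.4360122680664)
[ 0.22332209  0.43041703 -0.11805459] [ 354.59404387 -275.03495349  339.91483207]
```

View pics/e1.png

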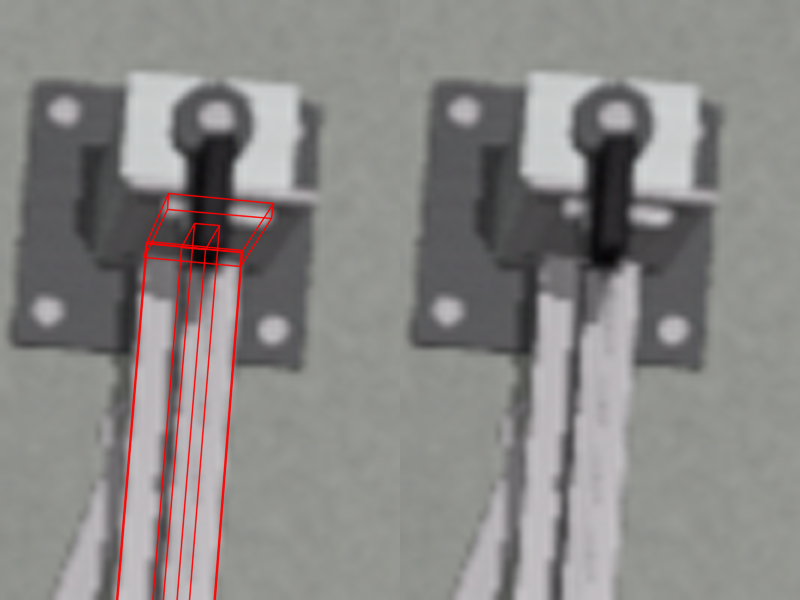

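View pics/c.png

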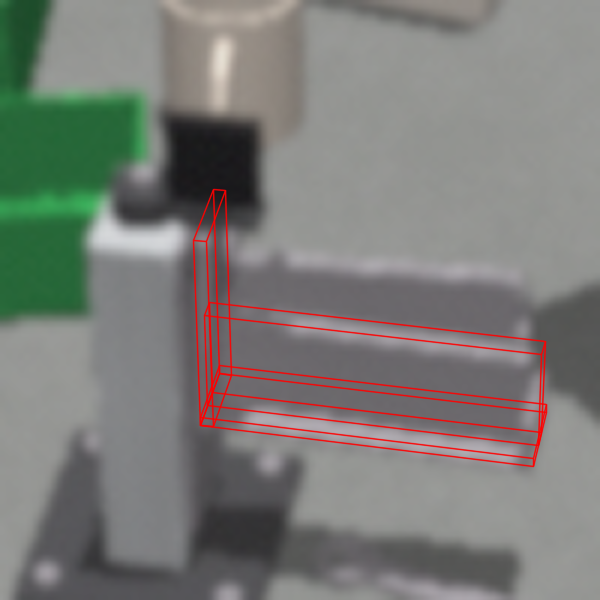

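Run:
```python
from fit import *
from go import UP
G={c:cv2.cvtColor(np.load(c+'5im.npy'),cv2.COLOR_RGB2GRAY).astype(float) for c in('top','side')}
hp=place(UP,[(-104,-6.3,0)])[0]
ft=[((-60,-65,8),(-60,65,8)),((-60,65,0),(40,65,0))]
print('side foot check',fit({'side':G['side']},{'side':[((-60,-40,8),(-60,-10,8)),((-60,20,8),(-60,65,8)),((-60,65,0),(60,65,0))]},UP))
c,s=np.cos(UP[2]),np.sin(UP[2])
for zb in (84,86,88,90):
    e={'side':[((-75,20,zb),(60,20,zb)),((-75,5,zb+55),(40,5,zb+55)),((-80,20,zb+3),(-80,20,zb+28))],'top':[((-70,-20,zb+5),(50,-20,zb+5)),((-70,20,zb+5),(50,20,zb+5))]}
    p,r,n=fit(G,e,(hp[0],hp[1],UP[2])); d=p[:2]-UP[:2]
    print(zb,'up frame',round(c*d[0]+s*d[1],1),round(-s*d[0]+c*d[1],1),'yaw',round(p[2]-UP[2],3),'rms',round(r,3),n)
```

```text
side foot check (array([ 6.16089788e+02, -6.60055113e+01, -1.09379114e-01]), np.float64(0.21695903782294748), 90)
84 up frame -105.7 -5.5 yaw -0.007 rms 0.778 150
86 up frame -106.2 -5.4 yaw -0.005 rms 0.807 150
88 up frame -106.6 -5.7 yaw -0.006 rms 0.644 150
90 up frame -107.1 -5.1 yaw -0.005 rms 0.485 150
```

Run:
```python
from h import *
from go import UP
for n in('top','side'):
    d=np.load(n+'5.npy');W=cloud(n,d).reshape(-1,3);W=W[~np.isnan(W[:,0])]
    c,s=np.cos(UP[2]),np.sin(UP[2]); q=W[:,:2]-UP[:2]; u=np.stack([c*q[:,0]+s*q[:,1],-s*q[:,0]+c*q[:,1],W[:,2]],1)
    for nm,x0,x1,z0,z1 in(('flange far',-180,-140,80,105),('flange near',-90,-50,80,105),('rib far',-165,-130,130,155),('rib near',-90,-50,130,155),):
        m=(u[:,0]>x0)&(u[:,0]<x1)&(abs(u[:,1]+6)<(18 if 'fl' in nm else 9))&(u[:,2]>z0)&(u[:,2]<z1)
        print(n,nm,m.sum(),np.percentile(u[m,2],[10,50,90]).round(1),u[m,1].mean().round(1))
    m=(abs(u[:,0])<28)&(abs(u[:,1])<28)&(u[:,2]>190)&(u[:,2]<207); print(n,'post top (200)',m.sum(),np.median(u[m,2]).round(1))
    m=(u[:,2]>60)&(u[:,2]<160)&(abs(u[:,1]+6)<22)&(u[:,0]<-100); print('front end x',np.percentile(u[m,0],[0,1,3]).round(1))
    m=(abs(u[:,1])<60)&(u[:,0]<-60)&(u[:,0]>-250)&(u[:,2]<15);print('bench',np.median(u[m,2]).round(1))
```

```text
top flange far 140 [84.1 86.8 89.8] -5.0
top flange near 146 [86.2 89.4 92.8] -5.2
top rib far 64 [134.4 136.6 139.2] -4.7
top rib near 66 [134.6 138.8 142. ] -4.0
top post top (200) 282 199.3
front end x [-555.1 -554.  -551.5]
bench 0.2
side flange far 106 [ 85.7  91.4 102.3] 1.5
side flange near 95 [ 87.1  92.9 101.6] 1.3
side rib far 50 [130.9 136.3 140.4] -3.6
side rib near 64 [132.4 138.1 141.5] -3.1
side post top (200) 110 200.9
front end x [-701.  -689.3 -183.1]
bench 1.5
```

```bash
python3 -c "
from h import *
print(ctrl.sense()['time_s'],ctrl.sense()['force']); print(ticket.finish_job())"
```

```text
17.35 [ 0.22332209  0.43041703 -0.11805459]
the job is handed in; nothing more can be done
None
```

View pics/top5.png

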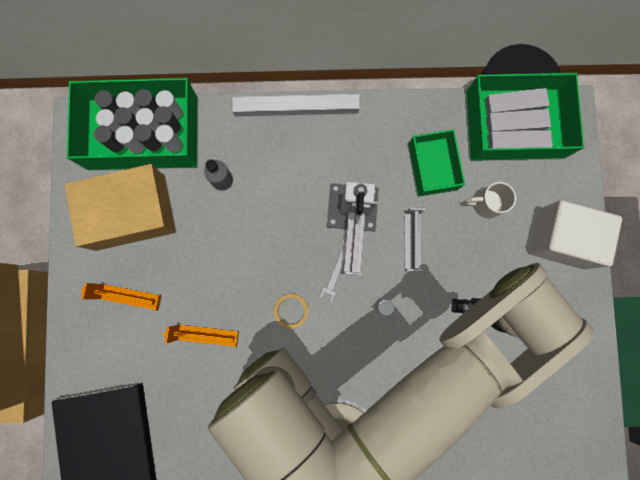

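The tabbed bracket hangs in the upper two slots of the upright and the collar is locked over it. I handed the job in at 17.35 s; the system gave no verdict.

I pinched the bracket by its rib and found the strip about 6 mm to -y in the top picture. The tabs went in without snagging: about 10 N at contact with the strip, 21 N when pushed down onto its necks. I then let go and swung the collar handle round to its stop, where the force rose to 9 N. Finally I opened the gripper and backed away.

**Bracket position:** grip point about 105 mm in front of the axis, about 5.5 mm to -y, and 119–122 mm high. It is square to the upright within 0.01 rad, with a droop of about 0.03 rad.

**Collar and arm:** the top camera put the collar at about -0.06 rad, so it is at its stop. The arm is clear and its force reading is near zero.

**Surroundings:** the other bracket and the bystanders look unmoved in the last top picture; I did not measure them.

**Checks that disagreed:**
- **Height:** an edge fit on both pictures preferred the bracket about 4 mm above home, which is within limits by a hair. The top depth and the push-down contact put it at or slightly below home, and the collar lug passed over it.
- **Collar angle:** the side camera's depth gave -0.16 rad, past the stop. I put that down to its viewpoint, since it sees mainly one face of the handle fin.

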